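Lay the treatment handpieces out in the tray

ROBOT

A 6-joint arm with a two-finger parallel gripper is mounted at the origin on the work surface. World frame = base frame: x ahead of the robot, y to its left, z up, the work surface at z = 0. Lengths are in mm, angles in degrees, forces in N, time in s.
With the tool pointing down it reaches from about 300 to 850 mm from the base axis. Payload 4.2 kg.
Tool frame: the origin (TCP) lies midway between the tips of the shut fingers; the grasp point (between the pads) lies 19 mm behind it; z points along the fingers, x is the direction in which the jaws open and shut, and the axes are right-handed (so a half turn about z gives the same grasp; the last joint's range is limited). The gripper opens to 91 mm and grips with 3 to 60 N. Pads are 32 mm wide; open, the fingers measure 118 mm over their backs; the gripper's body (76 mm by 178 mm) begins 60 mm behind the grasp point.
Start: joints at [70.932, 18.312, 89.639, -0, 72.044, -1.146], TCP at [176.944, 547.114, 213.976] pointing down, gripper open.
Joint ranges: [-177.97, 177.97], [-48.28, 115.42], [12.27, 149.76], [-77.06, 257.06], [2.81, 150.46], [-146.56, 146.56]. Speed limits (degrees/s): [147.25, 147.25, 180, 180, 180, 180].

INTERFACE

Orientations are given as [roll, pitch, yaw] about the fixed x, y, z axes, in that order (R = Rz(yaw) Ry(pitch) Rx(roll)).
In Python, from workcell import monitor, vision, job, models gives the robot as it stands.
- The arm moves only by the shell command python3 -m creep 'ROWS' [FORCE]. ROWS is text: rows parted by semicolons, each of 7 numbers parted by spaces: the shift along the world's x, y, z in cm, then the turn, a rotation vector about the world's x, y, z in rad, then the gripper's target within -1 to 1 (shut at 1, half-way at 0, fully open at -1). In form: tx ty tz ax ay az hand; .... A call has 1 to 12 rows; each row shifts and turns the pose as measured when the row begins; what a row does not reach is not made up. A row lasts 1/12 s, in which the tool goes at most 41.7 mm and 7.16 degrees, less where a joint would pass 70% of its speed; a pose out of reach is approached as far as the arm can. A call is refused whole if a number of a shift passes 4.17 or a number of a turn 0.125, either way. A call with a gripper value outside its range is refused whole. The fingers move at their own pace and stop on an object; FORCE is the grip in N (left out, the last holds). Time passes only in rows, so rows that do not move let the fingers close. It gives the time, the measured TCP pose, the force and the opening at its end, in the units of the state.
- monitor.state(): the state, without advancing time (a new reading comes with each control period).
- vision.grab_frame(name): name is "side" or "top"; returns a dict with "img" (384x512x3 uint8, red, green, blue), "mtx" (3x3 intrinsics, pixels), "dist_coeffs" ([k1, k2, p1, p2, k3] as OpenCV has them; the pictures are not rectified), "view" (4x4, takes a point from world to camera coordinates). Camera axes: x right, y down, z forward; pixel columns grow to the right and rows downward; lengths in mm; the calibration is good to about 2 mm. A picture is of the moment at which its call begins. There is no depth.
- job.job_done(): hands the job in, once; it reports no verdict.
Trained networks look in the newest picture that a camera, given by its name, has taken for a name from the list of things; names that differ only in an ending like _2 or _b are one class to them, and where a whole thing is asked for, a point or a joint stands for the part that bears it (a point fixed in the world has none). Each returns a list of dicts, best first, with "confidence" (0 to 1); they miss things now and then, are a little off and sometimes report something else, mostly with a low value. They report only what shows in the picture. A call takes as long as a camera call. They do not tell look-alikes from the thing itself.
- models.search_frame(camera, query): "rect" ([left, top, right, bottom] in pixels, round what is visible of it).
- models.mark_of(camera, query): "at" ([column, row] in pixels: a listed point, or the origin of a listed thing).
The state is a dict: "time_s": time; "qpos": joint angles; "qvel": joint speeds; "effort": joint torques, N m; "ee_pos": TCP position; "ee_rot": TCP orientation; "force": force on the tool from outside, world axes, zero at the start; "torque": the same for the moment, N m; "gripper_width": finger opening in mm.
Only numpy, scipy, OpenCV 4.12 (cv2) and the standard library are available. Lean on these libraries where they do the work, as an engineer would, in place of code of your own. Each camera call takes 0.05 s, during which the arm holds its last target.

TASK

Set out the two treatment handpieces for the next client: take each one from the sloping pink stand and lay it flat in the tray, roughly in the middle of the lane that has its own colour and straight along it, with its steel nose at the coloured end so that both point the same way. Set them down, do not drop them, let go of them, and leave the bottle, the jar and the can standing where they are.

Things in the scene. Friction and masses are not known exactly. Their poses are not given: they have to be found in the camera images.
- stand: fixed pale pink stand, 150 mm (x) by 190 mm (y), 125 mm high; origin under its centre. Its face slopes up along its +x at 35 degrees and is 72 mm above the counter over the origin. A lip along the lower edge rises 16 mm out of the face. The handpieces lie along the slope, 90 mm apart, origins 12 mm out of the face.
- purple_pen: purple handpiece, 150 mm long, 90 g: square body 24 x 24 x 110 mm with black tail end, then a tapered round steel nose 40 mm long (radius 11.5 down to 4 mm). Origin on its axis at mid-length, 75 mm from either end, 12 mm inside each flat face: grip there. x axis from tail to nose. May lie on any of its four faces. It starts on the stand with its nose up the slope.
- teal_pen: teal (blue-green) handpiece, 150 mm long, 90 g: square body 24 x 24 x 110 mm with black tail end, then a tapered round steel nose 40 mm long (radius 11.5 down to 4 mm). Origin on its axis at mid-length, 75 mm from either end, 12 mm inside each flat face: grip there. x axis from tail to nose. May lie on any of its four faces. It starts on the stand with its nose down the slope against the lip.
- purple_pen_nose (a point): the very end of the purple handpiece's steel nose, on its axis
- teal_pen_nose (a point): the very end of the teal handpiece's steel nose, on its axis
- tray: fixed open aluminium tray, 180 mm (x) by 212 mm (y), floor 4 mm thick, rim 12 mm high, 3 mm thick; origin under its centre. A rib along y (6 mm wide, top 9 mm above the counter) parts two lanes, each 84 mm wide and 206 mm long, with light grey floors; the last 30 mm at the tray's +y end is coloured purple or teal.
- lane_purple (a point): centre of the purple lane (tray's -x side, nearer the robot), on the tray's floor 4 mm above the counter; axes as the tray's, y along the lane towards its coloured end
- lane_teal (a point): centre of the teal lane (tray's +x side, farther from the robot), on the tray's floor 4 mm above the counter; axes as the tray's, y along the lane towards its coloured end
- pump_bottle: bystander: dark pump bottle, 54 mm across and 170 mm high, standing on the counter; origin under its centre
- cream_jar: bystander: white jar with a brass-coloured lid, 56 mm across and 45 mm high; origin under its centre
- spray_can: bystander: plain metal can, 44 mm across and 120 mm high; origin under its centre
Mind the look-alikes: they are no part of the job. There is more than one size of the purple_pen; the one meant has the size given above.

How it is judged:
By the outcome, as a careful person would: the job done as asked, in the order asked, and still so for the second after the job is handed in, with the robot touching nothing.
It also fails if it takes over 72 s, if anything falls off the work surface, if the arm or the gripper's body presses on something with over 40 N, if the wrist force passes 120 N, or if a joint passes its speed limit or range.

## Working session

There is one attempt and no reset: what is moved stays moved. The work goes in short steps, Python scripts to look and compute and a shell command to move; the robot and the scene stay as the last step left them, time stands still between calls to the robot, and variables do not carry over. Pictures are saved under pics/ and viewed, and the job is handed in when it is done.

```bash
mkdir -p pics; ls
python3 - <<'E'
from workcell import monitor, vision, job, models
import cv2
for n in ("side","top"):
    f=vision.grab_frame(n); cv2.imwrite(f"pics/a_{n}.png",cv2.cvtColor(f["img"],cv2.COLOR_RGB2BGR))
    print(n,f["mtx"],f["dist_coeffs"],f["view"])
    for q in ["stand","purple_pen","teal_pen","purple_pen_nose","teal_pen_nose","tray","lane_purple","lane_teal","pump_bottle","cream_jar","spray_can"]:
        print(q,[(round(d["confidence"],2),[round(v) for v in d["at"]]) for d in models.mark_of(n,q)])
print(monitor.state())
E
```

```text
pics
side [[387.61340695   0.         254.95313727]
 [  0.         387.61340695 194.52101745]
 [  0.           0.           1.        ]] [0.03027235 0.         0.         0.         0.        ] [[-9.65229996e-01 -2.61307228e-01 -7.04184692e-03  5.94722292e+02]
 [-1.48869566e-01  5.71646296e-01 -8.06881878e-01  1.42386141e+02]
 [ 2.14869513e-01 -7.77778275e-01 -5.90670845e-01  8.22675047e+02]
 [ 0.00000000e+00  0.00000000e+00  0.00000000e+00  1.00000000e+00]]
stand [(0.55, [244, 279])]
purple_pen [(0.92, [157, 267]), (0.86, [174, 356]), (0.75, [238, 270])]
teal_pen [(0.87, [256, 237])]
purple_pen_nose [(0.84, [205, 247]), (0.82, [133, 276]), (0.6, [169, 331])]
teal_pen_nose [(0.63, [256, 242]), (0.56, [283, 264])]
tray [(0.73, [278, 162]), (0.37, [294, 165])]
lane_purple [(0.75, [293, 164])]
lane_teal [(0.79, [261, 160]), (0.59, [293, 164])]
pump_bottle [(0.57, [198, 197]), (0.43, [184, 227])]
cream_jar [(0.94, [342, 234]), (0.42, [295, 164]), (0.42, [186, 227])]
spray_can [(0.59, [188, 227])]
top [[414.73329234   0.         249.40058925]
 [  0.         414.73329234 189.13932019]
 [  
[... 847 characters left out ...]
6, [267, 267])]
spray_can [(0.62, [242, 142])]
{'time_s': 1.2, 'qpos': array([ 7.09330105e+01,  1.83116614e+01,  8.96384180e+01,  3.22243745e-03,
        7.20420972e+01, -1.14666708e+00]), 'qvel': array([-0.00771228,  0.00829115,  0.00820255,  0.08236276,  0.00941798,
        0.03734182]), 'effort': array([-1.08752574e-03, -4.12361205e+01, -2.32227623e+01,  7.27969967e-02,
        3.77968862e-02, -1.83057580e-05]), 'ee_pos': array([176.92413769, 547.13835338, 213.98227246]), 'ee_rot': array([-1.79997092e+02, -7.88311656e-03,  7.20786841e+01]), 'force': array([-0.10028005,  0.68549356,  0.00929728]), 'torque': array([ 0.04482152, -0.02725608, -0.04259138]), 'gripper_width': 91.10526574090633}
```

View pics/a_side.png

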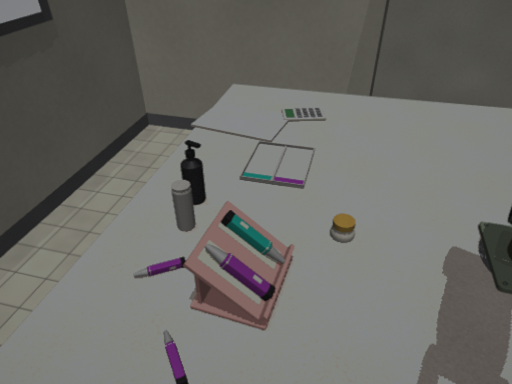

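View pics/a_top.png

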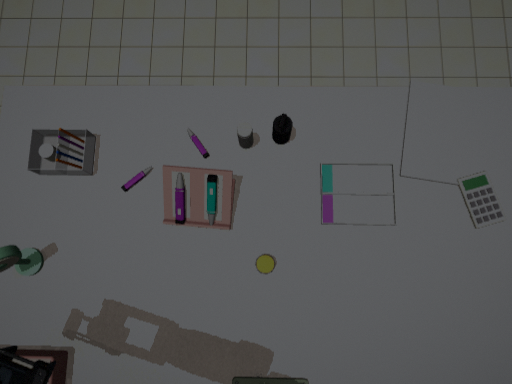

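Run:
```python
import cv2
a=cv2.imread("pics/a_top.png")[110:250,110:410]; cv2.imwrite("pics/b_top.png",cv2.resize(a,None,fx=2.66,fy=2.66,interpolation=cv2.INTER_CUBIC))
a=cv2.imread("pics/a_side.png")[180:380,100:366]; cv2.imwrite("pics/b_side.png",cv2.resize(a,None,fx=3,fy=3,interpolation=cv2.INTER_CUBIC))
```

```text
(no output)
```

View pics/b_top.png

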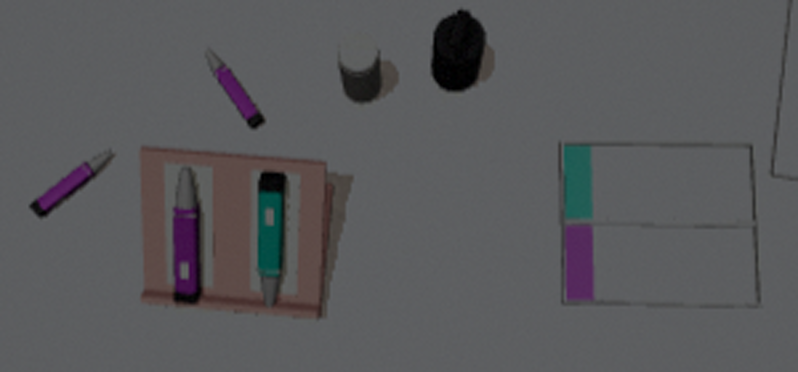

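View pics/b_side.png

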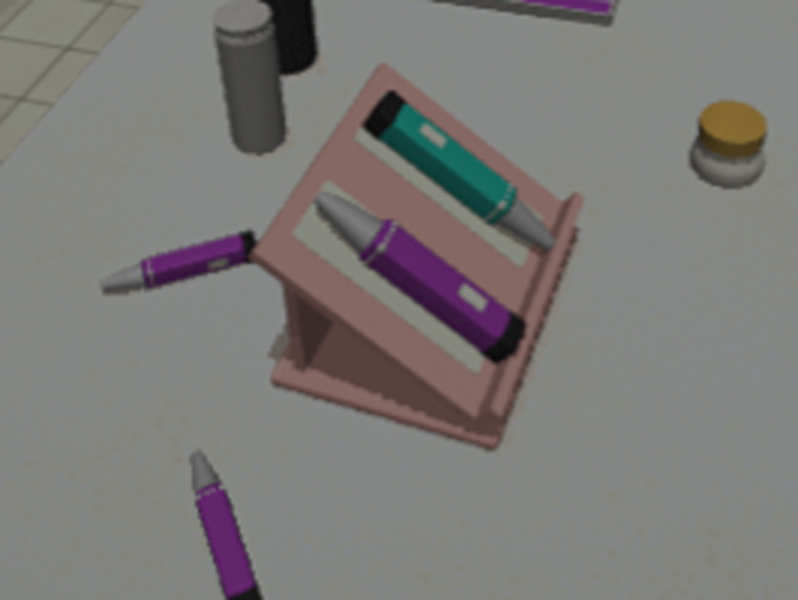

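Run:
```python
import cv2,numpy as np
def crop(n,x0,y0,x1,y1,s,o):
    a=cv2.imread(f"pics/a_{n}.png")[y0:y1,x0:x1]
    a=(255*(a/255.)**0.6*1.15).clip(0,255).astype(np.uint8)
    a=cv2.resize(a,None,fx=s,fy=s,interpolation=cv2.INTER_CUBIC)
    for x in range((x0+9)//10*10,x1,10):
        cv2.putText(a,str(x),(int((x-x0+.5)*s),8),0,.3,(0,255,255)); cv2.line(a,(int((x-x0+.5)*s),10),(int((x-x0+.5)*s),14),(0,255,255))
    for y in range((y0+9)//10*10,y1,10): cv2.putText(a,str(y)+"-",(0,int((y-y0+.5)*s)+3),0,.3,(0,255,255))
    cv2.imwrite(o,a)
crop("top",155,160,245,235,8,"pics/c1.png")
crop("side",180,200,300,325,4.7,"pics/c2.png")
crop("top",312,155,402,232,7.5,"pics/c3.png")
crop("side",235,138,325,192,8,"pics/c4.png")
```

```text
(no output)
```

View pics/c1.png

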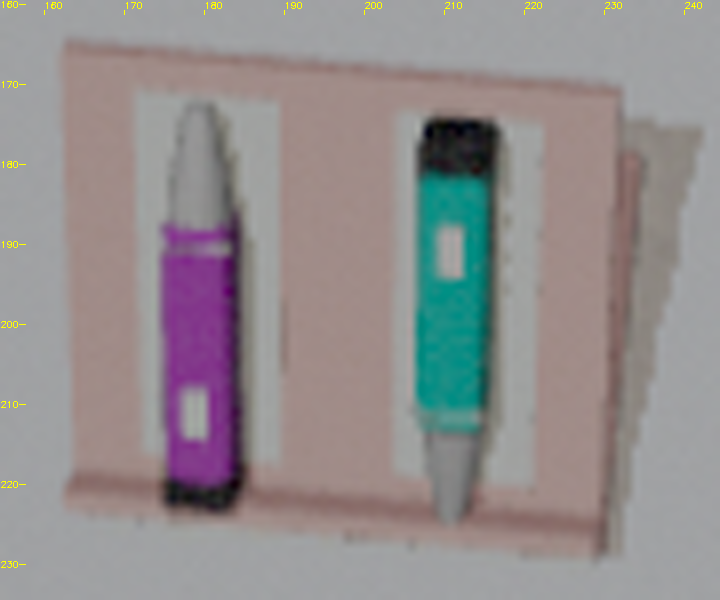

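View pics/c2.png

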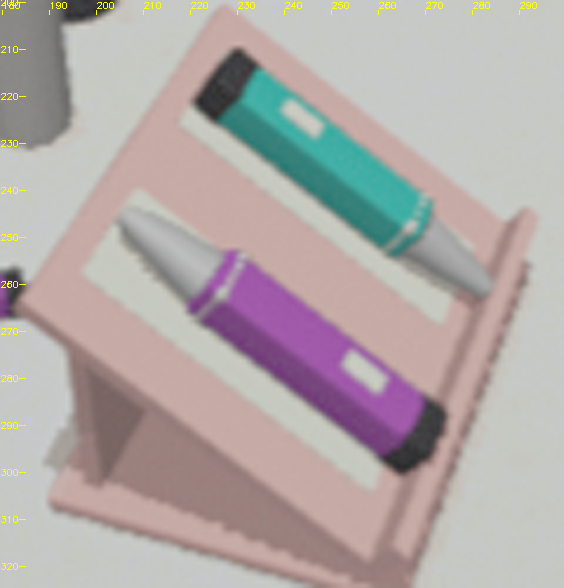

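View pics/c3.png

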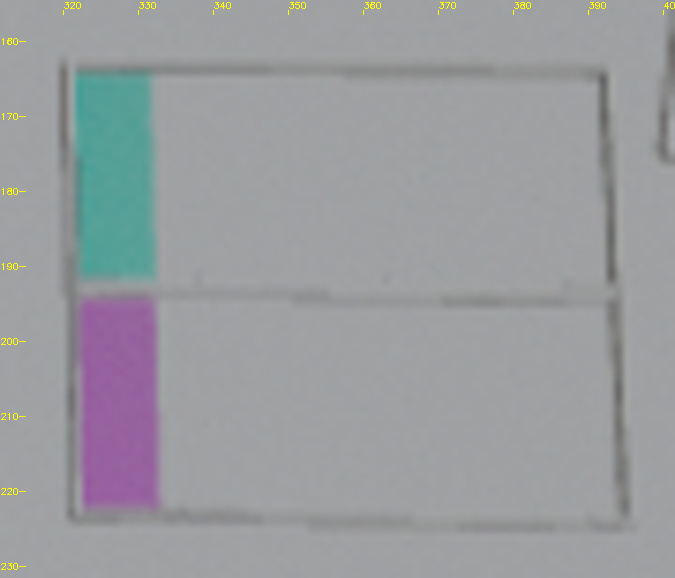

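View pics/c4.png

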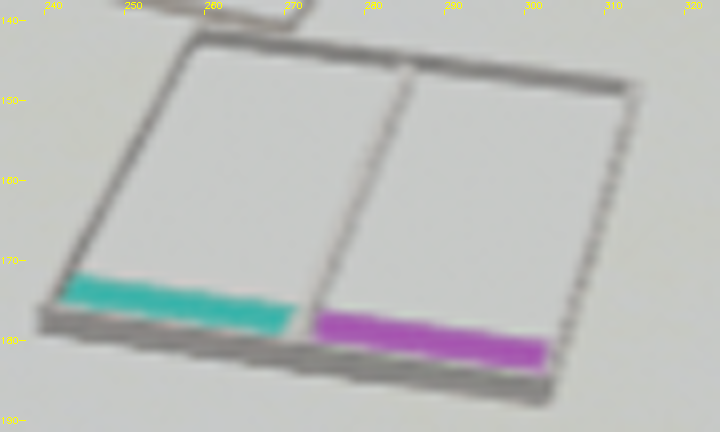

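```bash
cat > h.py <<'E'
import cv2,numpy as np
from scipy.optimize import minimize
from scipy.spatial.transform import Rotation as Rn
def proj(f,P):
    V=np.asarray(f["view"]); rv,_=cv2.Rodrigues(V[:3,:3]); 
    return cv2.projectPoints(np.asarray(P,float).reshape(-1,3),rv,V[:3,3],np.asarray(f["mtx"]),np.asarray(f["dist_coeffs"]))[0].reshape(-1,2)
S=6
def up(img): return cv2.resize(img,None,fx=S,fy=S,interpolation=cv2.INTER_CUBIC)
def hsv(img): return cv2.cvtColor(img,cv2.COLOR_RGB2HSV)
def colmask(img,col):
    h=hsv(img); lo,hi={"purple":((140,90,40),(160,255,255)),"teal":((80,90,40),(100,255,255))}[col]
    return cv2.inRange(h,lo,hi)
def bodymask(img,col,roi):
    x0,y0,x1,y1=roi; u=up(img); m=colmask(u,col); k=(u.max(2)<48).astype(np.uint8)*255
    m=m|k; z=np.zeros_like(m); z[y0*S:y1*S,x0*S:x1*S]=m[y0*S:y1*S,x0*S:x1*S]
    z=cv2.morphologyEx(z,cv2.MORPH_OPEN,np.ones((13,13))); z=cv2.morphologyEx(z,cv2.MORPH_CLOSE,np.ones((25,25)))
    c=max(cv2.findContours(z,0,2)[0],key=cv2.contourArea); o=np.zeros_like(z); cv2.drawContours(o,[c],-1,255,-1); return o
def hullmask(f,P,shape):
    p=(proj(f,P)+.5)*S-.5; o=np.zeros(shape,np.uint8)
    cv2.fillConvexPoly(o,cv2.convexHull(np.round(p*16).astype(np.int32)),255,shift=4); return o
BOX=np.array([[x,y,z] for x in(-75,35) for y in(-12,12) for z in(-12,12)],float)
def Rpen(yaw,pitch): return Rn.from_euler("zy",[yaw,pitch],degrees=True).as_matrix() # pitch<0: nose up
def fitbox(fs,ms,p0,fixpitch=True):
    p0=np.array(p0,float)
    def cost(q):
        R=Rpen(q[3],q[4] if not fixpitch else p0[4]); P=BOX@R.T+q[:3]; c=0
        for f,m in zip(fs,ms):
            c+=np.count_nonzero(hullmask(f,P,m.shape)^m)/S**2
        return c
    n=4 if fixpitch else 5; q=p0[:n]
    for st in (12,4,1.5):
        sim=np.vstack([q]+[q+st*np.eye(n)[i] for i in range(n)])
        r=minimize(cost,q,method="Nelder-Mead",options=dict(initial_simplex=sim,xatol=.02,fatol=.05,maxiter=300)); q=r.x
    return q,r.fun
E
cat > m1.py <<'E'
from h import *
from workcell import vision
fs=[vision.grab_frame(n) for n in("top","side")]
rois={"purple":[(165,165,192,230),(200,235,280,306)],"teal":[(200,168,220,226),(215,205,275,262)]}
out=[up(f["img"]) for f in fs]
for col,yaw,p in(("purple",0,-35),("teal",180,35)):
    ms=[bodymask(f["img"],col,r) for f,r in zip(fs,rois[col])]
    # init: ray of roi centre of the top camera at z=85
    V=np.asarray(fs[0]["view"]);C=-V[:3,:3].T@V[:3,3]; ys,xs=np.nonzero(ms[0])
    d=V[:3,:3].T@np.linalg.inv(fs[0]["mtx"])@[xs.mean()/S,ys.mean()/S,1]; X=C+d*(85-C[2])/d[2]
    for fx in(True,False):
        q,c=fitbox(fs,ms,[*X,yaw,p],fx); print(col,fx,q.round(2),round(c,1),[np.count_nonzero(m)//S**2 for m in ms])
        if fx: 
            R=Rpen(q[3],p)
            for o,f,m in zip(out,fs,ms):
                cv2.drawContours(o,cv2.findContours(hullmask(f,BOX@R.T+q[:3],m.shape),0,2)[0],-1,(255,255,0),1)
                cv2.drawContours(o,cv2.findContours(m,0,2)[0],-1,(255,0,0),1)
                t=proj(f,[R@[75,0,0]+q[:3]])[0]*S; cv2.circle(o,tuple(int(v) for v in t),4,(0,255,0),1)
cv2.imwrite("pics/d1.png",out[0][160*S:235*S,155*S:245*S,::-1]); cv2.imwrite("pics/d2.png",out[1][200*S:300*S,180*S:300*S,::-1])
# tray
def tp(q,P): return (np.c_[P,np.zeros(len(P))])@Rn.from_euler("z",q[2],degrees=True).as_matrix().T+[q[0],q[1],4]
pads={"purple":[(-87,73),(-3,73),(-3,103),(-87,103)],"teal":[(3,73),(87,73),(87,103),(3,103)]}
rp=[(318,158,336,228),(238,165,308,188)]
tm={}
for col in pads:
    for i,(f,r) in enumerate(zip(fs,rp)):
        m=colmask(up(f["img"]),col);z=np.zeros_like(m);a,b,c,d=[v*S for v in r];z[b:d,a:c]=m[b:d,a:c];tm[col,i]=z
def cost(q,idx=(0,1)):
    return sum(np.count_nonzero(hullmask(fs[i],tp(q,pads[c]),tm[c,i].shape)^tm[c,i]) for c in pads for i in idx)/S**2
V=np.asarray(fs[0]["view"]);C=-V[:3,:3].T@V[:3,3]
d=V[:3,:3].T@np.linalg.inv(fs[0]["mtx"])@[357,193.5,1]; X=C+d*(4-C[2])/d[2]; 
for idx in((0,1),(0,),(1,)):
    q=np.array([X[0],X[1],0])
    for st in(10,3,1):
        r=minimize(cost,q,args=(idx,),method="Nelder-Mead",options=dict(initial_simplex=np.vstack([q]+[q+st*np.eye(3)[i] for i in range(3)]),xatol=.02,fatol=.05)); q=r.x
    print("tray",idx,q.round(2),r.fun, "lanes",tp(q,[(-45,0),(45,0)]).round(1).tolist())
    for n,P in(("top",None),): pass
    if len(idx)==2:
        o=up(fs[0]["img"]); cv2.polylines(o,[np.int32(proj(fs[0],np.c_[tp(q,[(-90,-106),(90,-106),(90,106),(-90,106)])[:,:2],np.full(4,12)])*S)],True,(255,255,0),1)
        cv2.imwrite("pics/d3.png",o[155*S:232*S,312*S:402*S,::-1])
# bystanders
from workcell import models
E
python3 m1.py
```

```text
purple True [578.39 251.88  77.46  -3.67] 378.1 [np.int64(324), np.int64(871)]
purple False [575.73 251.75  79.04  -3.53 -40.43] 367.8 [np.int64(324), np.int64(871)]
teal True [582.05 164.44  81.15 182.92] 1065.9 [np.int64(377), np.int64(724)]
teal False [573.26 164.71  77.06 176.49 -36.74] 266.2 [np.int64(377), np.int64(724)]
tray (0, 1) [ 6.1195e+02 -2.5184e+02 -1.3000e-01] 205.22222222222223 lanes [[566.9, -251.7, 4.0], [656.9, -251.9, 4.0]]
tray (0,) [ 6.1187e+02 -2.5166e+02 -2.7000e-01] 49.888888888888886 lanes [[566.9, -251.4, 4.0], [656.9, -251.9, 4.0]]
tray (1,) [ 614.91 -257.31    1.91] 151.5 lanes [[569.9, -258.8, 4.0], [659.9, -255.8, 4.0]]
```

View pics/d1.png

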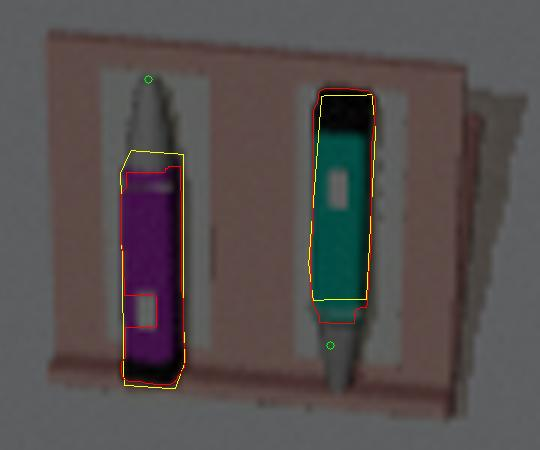

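View pics/d2.png

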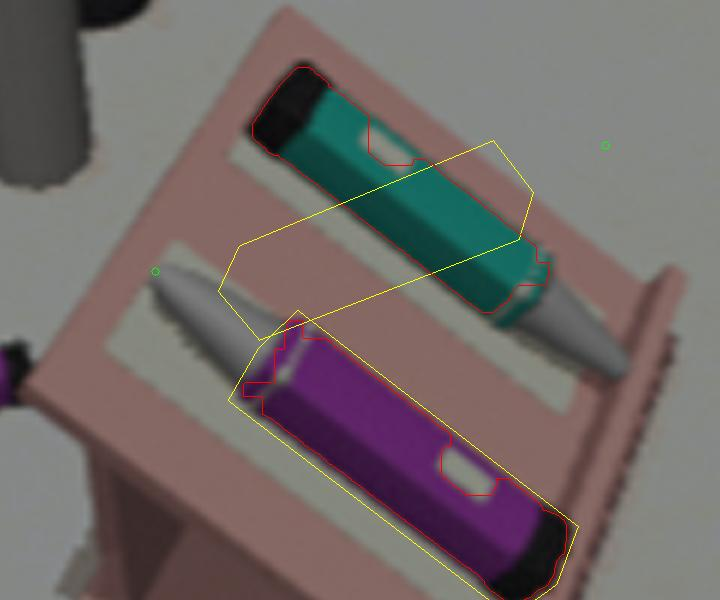

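View pics/d3.png

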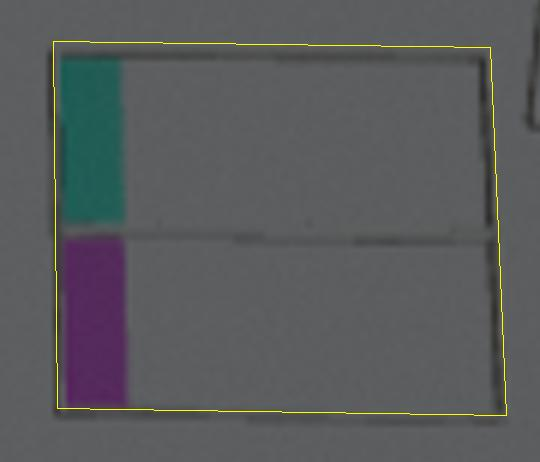

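```bash
sed -i 's/from_euler("zy"/from_euler("ZY"/; s/cv2.drawContours(o,\[c\],-1,255,-1); return o/cv2.drawContours(o,[cv2.convexHull(c)],-1,255,-1); return o/; s/(140,90,40)/(138,75,25)/; s/(80,90,40)/(78,75,25)/' h.py
sed -i 's/print("tray"/print([np.count_nonzero(v)\/\/36 for v in tm.values()],[np.count_nonzero(hullmask(fs[i],tp(q,pads[c]),tm[c,i].shape))\/\/36 for c in pads for i in (0,1)],"tray"/; s/(318,158,336,228),(238,165,308,188)/(316,158,336,228),(238,165,308,190)/' m1.py
sed -i 's|cv2.imwrite("pics/d3.png"|[cv2.drawContours(o,cv2.findContours(tm[c,0],0,2)[0],-1,(255,0,0),1) for c in pads]; [cv2.polylines(o,[np.int32(proj(fs[0],tp(q,pads[c]))*S)],True,(255,255,255),1) for c in pads]; cv2.imwrite("pics/d3.png"|' m1.py
python3 m1.py
```

```text
purple True [577.78 251.55  78.16  -4.81] 201.9 [np.int64(371), np.int64(1007)]
purple False [576.47 252.17  79.54  -4.39 -38.86] 195.2 [np.int64(371), np.int64(1007)]
teal True [572.78 164.63  77.21 175.45] 167.9 [np.int64(391), np.int64(821)]
teal False [573.18 164.35  77.85 175.33  38.17] 164.1 [np.int64(391), np.int64(821)]
[np.int64(281), np.int64(114), np.int64(287), np.int64(119)] [np.int64(304), np.int64(191), np.int64(293), np.int64(182)] tray (0, 1) [ 6.1205e+02 -2.5220e+02  2.7000e-01] 170.44444444444446 lanes [[567.0, -252.4, 4.0], [657.0, -252.0, 4.0]]
[np.int64(281), np.int64(114), np.int64(287), np.int64(119)] [np.int64(304), np.int64(191), np.int64(292), np.int64(182)] tray (0,) [ 6.1218e+02 -2.5217e+02  3.5000e-01] 30.833333333333332 lanes [[567.2, -252.4, 4.0], [657.2, -251.9, 4.0]]
[np.int64(281), np.int64(114), np.int64(287), np.int64(119)] [np.int64(304), np.int64(189), np.int64(293), np.int64(180)] tray (1,) [ 613.81 -256.95    1.08] 135.47222222222223 lanes [[568.8, -257.8, 4.0], [658.8, -256.1, 4.0]]
```

View pics/d1.png

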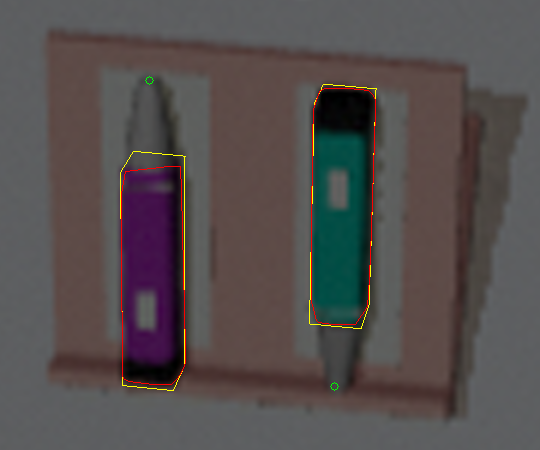

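View pics/d2.png

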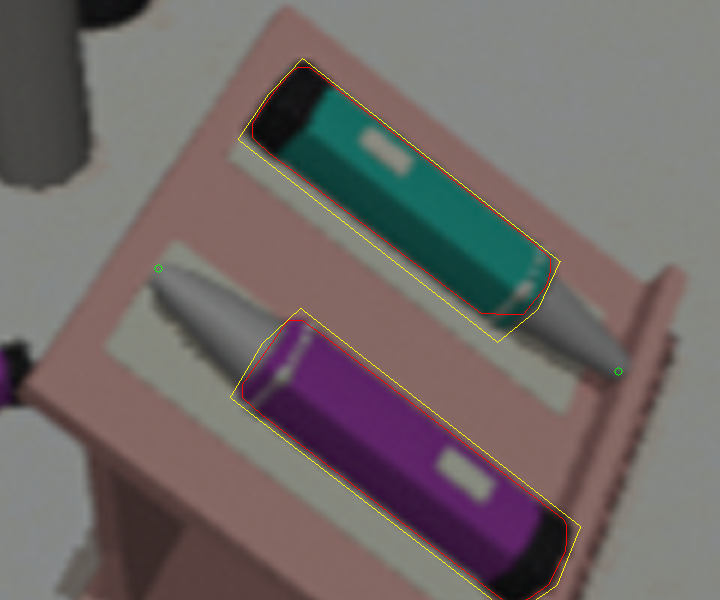

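View pics/d3.png

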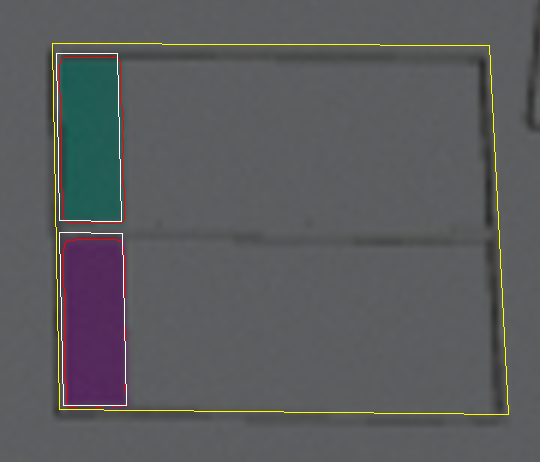

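```bash
cat > g.py <<'E'
import sys,numpy as np
from workcell import monitor
from scipy.spatial.transform import Rotation as Rn
def E(r): return Rn.from_euler("xyz",r,degrees=True)
SY=-4.6
T={"stand_p":Rn.from_euler("ZYZX",[SY,-35,-90,180],degrees=True),"stand_t":Rn.from_euler("ZYZX",[SY,-35,90,180],degrees=True),
"down0":E([180,0,0.2]),"downp":E([180,0,SY-90]),"downt":E([180,0,SY+90])}
PEN={"p":np.array([577.5,251.8,78.3]),"t":np.array([573,164.3,77.4])}
def grasp(k,out): # out: mm of TCP from pen axis, + = out of face
    R=T["stand_"+k]; return PEN[k]-out*R.as_matrix()[:,2]
def go(pos,R):
    s=monitor.state(); d=(np.array(pos)-s["ee_pos"])/10; w=(R*E(s["ee_rot"]).inv()).as_rotvec() if R is not None else np.zeros(3)
    print("t",s["time_s"],"pos",s["ee_pos"].round(1),"rot",s["ee_rot"].round(1),"w",round(s["gripper_width"],1),"F",s["force"].round(1),"q",s["qpos"].round(0))
    print("d cm",d.round(2),"rotvec",w.round(3),"min rows",np.ceil(max(np.linalg.norm(d)/4.1,np.linalg.norm(w)/.124)))
E
python3 - <<'E'
from g import *
print(grasp("p",110),grasp("p",-8),grasp("t",110),grasp("t",-8))
go(grasp("p",110),T["stand_p"]); go(grasp("p",110),T["downp"])
for k in("stand_p","stand_t"): print(T[k].as_matrix().round(3))
E
```

```text
Traceback (most recent call last):
  File "g.py", line 6, in <module>
    T={"stand_p":Rn.from_euler("ZYZX",[SY,-35,-90,180],degrees=True),"stand_t":Rn.from_euler("ZYZX",[SY,-35,90,180],degrees=True),
                 ~~~~~~~~~~~~~^^^^^^^^^^^^^^^^^^^^^^^^^^^^^^^^^^^^^^
  File "scipy/spatial/transform/_rotation.pyx", line 1413, in scipy.spatial.transform._rotation.Rotation.from_euler
ValueError: Expected axis specification to be a non-empty string of upto 3 characters, got ZYZX
```

```bash
sed -i 's/Rn.from_euler("ZYZX",\[SY,-35,-90,180\],degrees=True)/Rn.from_euler("ZY",[SY,-35],degrees=True)*Rn.from_euler("ZX",[-90,180],degrees=True)/; s/Rn.from_euler("ZYZX",\[SY,-35,90,180\],degrees=True)/Rn.from_euler("ZY",[SY,-35],degrees=True)*Rn.from_euler("ZX",[90,180],degrees=True)/' g.py
python3 - <<'E'
from g import *
print(grasp("p",110),grasp("p",-8),grasp("t",110),grasp("t",-8))
go(grasp("p",110),T["stand_p"]); go(grasp("p",110),T["downp"])
for k in("stand_p","stand_t"): print(T[k].as_matrix().round(3))
E
```

```text
[514.60982354 256.86002345 168.40672487] [582.07383102 251.43199829  71.74678365] [510.10982354 169.36002345 167.50672487] [577.57383102 163.93199829  70.84678365]
t 1.4 pos [176.9 547.1 214. ] rot [-180.    -0.    72.1] w 91.4 F [ 0.   0.7 -0.1] q [71. 18. 90.  0. 72. -1.]
d cm [ 33.77 -29.02  -4.56] rotvec [ 0.866 -0.172 -2.783] min rows 24.0
t 1.4 pos [176.9 547.1 214. ] rot [-180.    -0.    72.1] w 91.4 F [ 0.   0.7 -0.1] q [71. 18. 90.  0. 72. -1.]
d cm [ 33.77 -29.02  -4.56] rotvec [-0.     0.    -2.909] min rows 24.0
[[-0.08  -0.817  0.572]
 [-0.997  0.066 -0.046]
 [ 0.    -0.574 -0.819]]
[[ 0.08   0.817  0.572]
 [ 0.997 -0.066 -0.046]
 [ 0.     0.574 -0.819]]
```

```bash
python3 -m creep '1 -2 0.3 0 0 -0.124 -1;1 -2 0.3 0 0 -0.124 -1;1 -2 0.3 0 0 -0.124 -1;1 -2 0.3 0 0 -0.124 -1;1 -2 0.3 0 0 -0.124 -1;1 -2 0.3 0 0 -0.124 -1;1 -2 0.3 0 0 -0.124 -1;1 -2 0.3 0 0 -0.124 -1;1 -2 0.3 0 0 -0.124 -1;1 -2 0.3 0 0 -0.124 -1;1 -2 0.3 0 0 -0.124 -1;1 -2 0.3 0 0 -0.124 -1'; python3 -c 'from g import *;go(grasp("p",110),T["downp"])'
```

```text
time_s: 2.4
ee_pos: [298.5, 299.7, 250.4]
ee_rot: [-179.9, -0.1, -14.1]
force: [0.6, 0.2, -0.3]
gripper_width: 91.2
t 2.4 pos [298.5 299.7 250.4] rot [-1.799e+02 -1.000e-01 -1.410e+01] w 91.2 F [ 0.6  0.2 -0.3] q [ 44.   3. 104.   0.  73.  58.]
d cm [21.61 -4.28 -8.2 ] rotvec [-0.     0.003 -1.405] min rows 12.0
```

```bash
python3 -m creep '1.6 -0.4 0 0 0 -0.12 -0.3;1.6 -0.4 0 0 0 -0.12 -0.3;1.6 -0.4 0 0 0 -0.12 -0.3;1.6 -0.4 0 0 0 -0.12 -0.3;1.6 -0.4 0 0 0 -0.12 -0.3;1.6 -0.4 0 0 0 -0.12 -0.3;1.6 -0.4 0 0 0 -0.12 -0.3;1.6 -0.4 0 0 0 -0.12 -0.3;1.6 -0.4 0 0 0 -0.12 -0.3;1.6 -0.4 0 0 0 -0.12 -0.3;1.6 -0.4 0 0 0 -0.12 -0.3;1.6 -0.4 0 0 0 -0.08 -0.3'; python3 -c 'from g import *;go(grasp("p",110),T["stand_p"])'
```

```text
time_s: 3.4
ee_pos: [498.2, 244.1, 253.4]
ee_rot: [-179.7, -0.1, -97.8]
force: [0.1, 0.7, -0.4]
gripper_width: 59.3
t 3.4 pos [498.2 244.1 253.4] rot [-1.797e+02 -1.000e-01 -9.780e+01] w 59.3 F [ 0.1  0.7 -0.4] q [ 25.  15.  89.  -0.  76. 123.]
d cm [ 1.64  1.28 -8.5 ] rotvec [-0.063 -0.602  0.055] min rows 5.0
```

```bash
python3 -m creep '0.2 0.2 -1 -0.0105 -0.1 0.009 -0.3;0.2 0.2 -1 -0.0105 -0.1 0.009 -0.3;0.2 0.2 -1 -0.0105 -0.1 0.009 -0.3;0.2 0.2 -1 -0.0105 -0.1 0.009 -0.3;0.2 0.2 -1 -0.0105 -0.1 0.009 -0.3;0.2 0.2 -1 -0.0105 -0.1 0.009 -0.3;0 0 0 0 0 0 -0.3'; python3 -c 'from g import *;go(grasp("p",50),T["stand_p"])'
```

```text
time_s: 3.98
ee_pos: [533.5, 234.8, 211.3]
ee_rot: [-146.7, 1.2, -91.5]
force: [-1.0, -0.9, 0.0]
gripper_width: 59.0
t 3.9833 pos [533.5 234.8 211.3] rot [-146.7    1.2  -91.5] w 59.0 F [-1.  -0.9  0. ] q [ 32.   7. 114. -31.  34. 146.]
d cm [ 1.54  1.93 -9.2 ] rotvec [-0.022 -0.028 -0.055] min rows 3.0
```

```bash
sed -i 's/\[SY,-35\],degrees=True)\*Rn.from_euler("ZX",\[-90/[SY,-20],degrees=True)*Rn.from_euler("ZX",[-90/' g.py; python3 -c 'from g import *;go(grasp("p",80),T["stand_p"])'
```

```text
t 3.9833 pos [533.5 234.8 211.3] rot [-146.7    1.2  -91.5] w 59.0 F [-1.  -0.9  0. ] q [ 32.   7. 114. -31.  34. 146.]
d cm [ 1.67  1.92 -5.78] rotvec [-0.008  0.233 -0.052] min rows 2.0
```

```bash
python3 -m creep '0 0.3 0 0 0.078 -0.017 -0.3;0 0.3 0 0 0.078 -0.017 -0.3;0 0.3 0 0 0.078 -0.017 -0.3;0.5 0.3 -1 0 0 0 -0.3;0.5 0.3 -1 0 0 0 -0.3;0.3 0.3 -1 0 0 0 -0.3'; python3 -c 'from g import *;go(grasp("p",80),T["stand_p"])'
```

```text
time_s: 4.48
ee_pos: [545.2, 255.2, 181.4]
ee_rot: [-160.8, 0.8, -94.9]
force: [0.1, -0.2, -0.3]
gripper_width: 59.4
t 4.4833 pos [545.2 255.2 181.4] rot [-160.8    0.8  -94.9] w 59.4 F [ 0.1 -0.2 -0.3] q [ 30.  15. 103. -14.  47. 133.]
d cm [ 0.5  -0.12 -2.79] rotvec [-0.015 -0.013  0.005] min rows 1.0
```

```bash
python3 -m creep '0.5 -0.1 -1.4 -0.015 -0.013 0.005 -0.3;0.3 -0.05 -1.4 0 0 0 -0.3;0.5 0 -2 0 0 0 -0.3;0.5 0 -2 0 0 0 -0.3;0 0 0 0 0 0 -0.3'
python3 - <<'E'
from g import *
go(grasp("p",-5),T["stand_p"])
from workcell import vision
import cv2
a=vision.grab_frame("side")["img"][120:320,120:320,::-1]; cv2.imwrite("pics/e1.png",cv2.resize(a,None,fx=3,fy=3))
E
```

```text
time_s: 4.9
ee_pos: [558.8, 253.8, 101.3]
ee_rot: [-160.3, -0.3, -94.4]
force: [-0.5, -0.1, -0.4]
gripper_width: 59.2
t 4.9 pos [558.8 253.8 101.3] rot [-160.3   -0.3  -94.4] w 59.2 F [-0.5 -0.1 -0.4] q [ 29.  20. 108. -19.  37. 137.]
d cm [ 2.04 -0.21 -2.77] rotvec [ 0.005 -0.006 -0.003] min rows 1.0
```

View pics/e1.png

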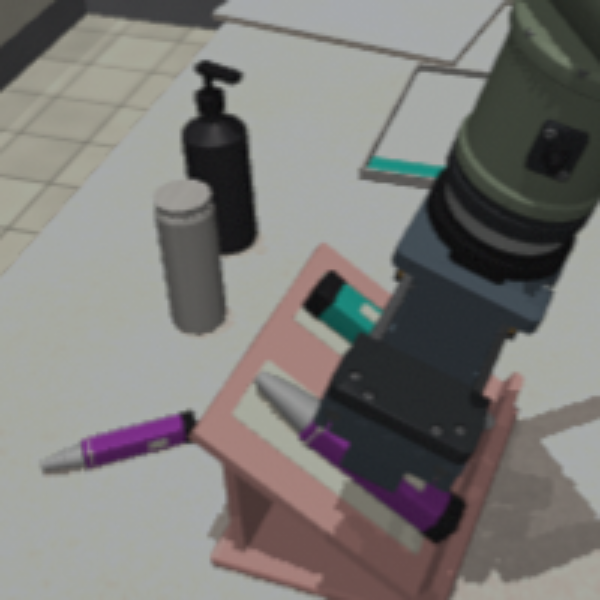

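```bash
python3 -m creep '0.9 0 0 0.005 -0.006 -0.003 -0.3;0.4 -0.1 -0.9 0 0 0 -0.3;0.4 -0.1 -0.9 0 0 0 -0.3;0.3 0 -0.8 0 0 0 -0.3;0 0 0 0 0 0 -0.3'; python3 -c 'from g import *;go(grasp("p",-5),T["stand_p"])'
```

```text
time_s: 5.37
ee_pos: [581.6, 253.3, 77.5]
ee_rot: [-159.6, 0.2, -94.5]
force: [-0.7, -0.2, -0.4]
gripper_width: 59.1
t 5.3667 pos [581.6 253.3  77.5] rot [-159.6    0.2  -94.5] w 59.1 F [-0.7 -0.2 -0.4] q [ 28.  23. 108. -20.  33. 138.]
d cm [-0.24 -0.16 -0.39] rotvec [-0.004  0.007 -0.002] min rows 1.0
```

```bash
python3 -m creep '-0.2 -0.1 -0.4 0 0 0 -0.3;0 0 0 0 0 0 -0.3' ; python3 -c 'from g import *;go(grasp("p",-5),T["stand_p"])'; python3 -m creep '0 0 0 0 0 0 0.9;0 0 0 0 0 0 0.9;0 0 0 0 0 0 0.9;0 0 0 0 0 0 0.9;0 0 0 0 0 0 0.9;0 0 0 0 0 0 0.9' 20;python3 -c 'from g import *;go(grasp("p",-5),T["stand_p"])'
```

```text
time_s: 5.53
ee_pos: [579.8, 252.0, 73.0]
ee_rot: [-159.6, 0.2, -94.5]
force: [-0.4, -0.0, 0.1]
gripper_width: 58.8
t 5.5333 pos [579.8 252.   73. ] rot [-159.6    0.2  -94.5] w 58.8 F [-0.4 -0.   0.1] q [ 28.  23. 108. -20.  33. 138.]
d cm [-0.06 -0.04  0.06] rotvec [-0.004  0.007 -0.001] min rows 1.0
time_s: 6.03
ee_pos: [580.0, 252.5, 74.6]
ee_rot: [-159.5, 0.3, -94.5]
force: [-0.3, 0.1, -0.8]
gripper_width: 23.7
t 6.0333 pos [580.  252.5  74.6] rot [-159.5    0.3  -94.5] w 23.7 F [-0.3  0.1 -0.8] q [ 28.  23. 108. -20.  33. 138.]
d cm [-0.08 -0.08 -0.1 ] rotvec [-0.005  0.01  -0.001] min rows 1.0
```

```bash
python3 -m creep '-0.3 0 0.6 0 0 0 0.9;-0.6 0 1.2 0 0 0 0.9;-0.6 0 2 0 0 0 0.9;-0.5 0 2.5 0 0 0 0.9;-0.5 -0.5 3 0 0 0 0.9;0 -1 3 0 0 0 0.9;0 -1 3 0 0.05 0.05 0.9;0 -1 2 0 0.08 0.08 0.9' 30
python3 - <<'E'
from g import *
s=T["stand_p"]; go([567,-251.5,120],E([180,0,0]))
from workcell import vision
import cv2
a=vision.grab_frame("side")["img"][20:320,100:400,::-1]; cv2.imwrite("pics/e2.png",cv2.resize(a,None,fx=2,fy=2))
E
```

```text
time_s: 6.7
ee_pos: [540.3, 216.5, 251.8]
ee_rot: [-168.1, -0.1, -86.3]
force: [0.8, -0.3, -1.2]
gripper_width: 23.9
t 6.7 pos [540.3 216.5 251.8] rot [-1.681e+02 -1.000e-01 -8.630e+01] w 23.9 F [ 0.8 -0.3 -1.2] q [ 23.  12.  94.  -5.  63. 111.]
d cm [  2.67 -46.8  -13.18] rotvec [-0.165  0.159  1.5  ] min rows 13.0
```

View pics/e2.png

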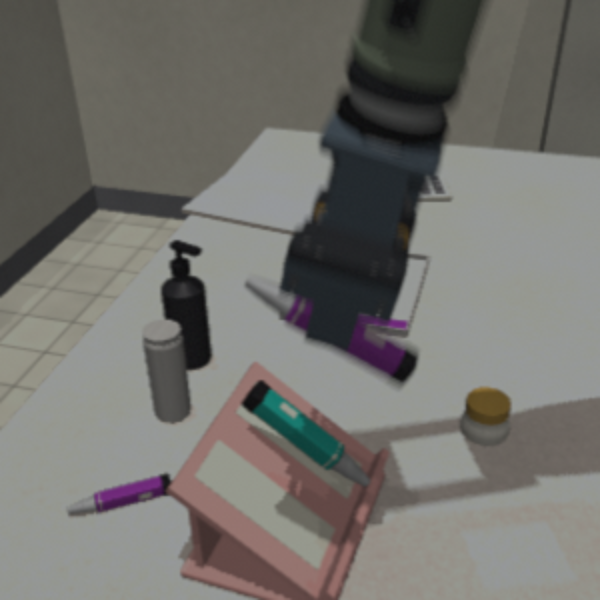

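```bash
cat >> g.py <<'E'
def Rpen(yaw,pitch): return Rn.from_euler("ZY",[yaw,pitch],degrees=True)
def place(Rp,pp,Rt,tcp,origin,yaw):
    rel=Rp.inv()*Rt; off=Rp.inv().apply(np.array(tcp)-pp); F=Rpen(yaw,0)
    print("off in pen frame",off.round(1)); return np.array(origin)+F.apply(off),F*rel
def place_p(dz=0): return place(Rpen(SY,-35),PEN["p"],E([-159.5,.3,-94.5]),[580,252.5,74.6],[566.3,-252,16+dz],90.2)
E
python3 -m creep '0.2 -4 0 -0.015 0.015 0.12 0.9;0.2 -4 0 -0.015 0.015 0.12 0.9;0.2 -4 0 -0.015 0.015 0.12 0.9;0.2 -4 0 -0.015 0.015 0.12 0.9;0.2 -4 0 -0.015 0.015 0.12 0.9;0.2 -4 0 -0.015 0.015 0.12 0.9;0.2 -4 0 0 0 0.12 0.9;0.2 -4 0 0 0 0.12 0.9;0.2 -4 0 0 0 0.12 0.9;0.2 -4 0 0 0 0.12 0.9;0.2 -4 0 0 0 0.12 0.9'; python3 -c 'from g import *;go(*place_p(100))'
```

```text
time_s: 7.67
ee_pos: [560.6, -166.4, 267.5]
ee_rot: [-172.7, -2.7, -19.3]
force: [-0.3, -0.3, -0.6]
gripper_width: 23.4
off in pen frame [-0.1  0.9 -4.4]
t 7.6667 pos [ 560.6 -166.4  267.5] rot [-172.7   -2.7  -19.3] w 23.4 F [-0.3 -0.3 -0.6] q [-22.  16.  85.   8.  76.  -5.]
d cm [  0.48  -8.57 -15.59] rotvec [-0.369  0.114  0.326] min rows 5.0
```

```bash
python3 -m creep '0.1 -1.7 -2.5 -0.074 0.023 0.065 0.9;0.1 -1.7 -2.5 -0.074 0.023 0.065 0.9;0.1 -1.7 -2.5 -0.074 0.023 0.065 0.9;0.1 -1.7 -2.5 -0.074 0.023 0.065 0.9;0.1 -1.7 -2.5 -0.074 0.023 0.065 0.9;0 0 0 0 0 0 0.9'
python3 - <<'E'
from g import *
go(*place_p(60))
from workcell import vision
import cv2
for n,c in(("side",(slice(60,210),slice(180,380))),("top",(slice(130,250),slice(290,450)))):
    a=vision.grab_frame(n)["img"][c][...,::-1]; cv2.imwrite(f"pics/f_{n}.png",cv2.resize(a,None,fx=4,fy=4,interpolation=cv2.INTER_CUBIC))
E
```

```text
time_s: 8.17
ee_pos: [564.3, -266.2, 144.4]
ee_rot: [164.3, -0.2, 0.6]
force: [-0.7, 0.3, -1.4]
gripper_width: 23.7
off in pen frame [-0.1  0.9 -4.4]
t 8.1667 pos [ 564.3 -266.2  144.4] rot [164.3  -0.2   0.6] w 23.7 F [-0.7  0.3 -1.4] q [-18.  23.  95. -17.  58. -10.]
d cm [ 0.11  1.41 -7.28] rotvec [ 0.021  0.009 -0.008] min rows 2.0
```

View pics/f_side.png

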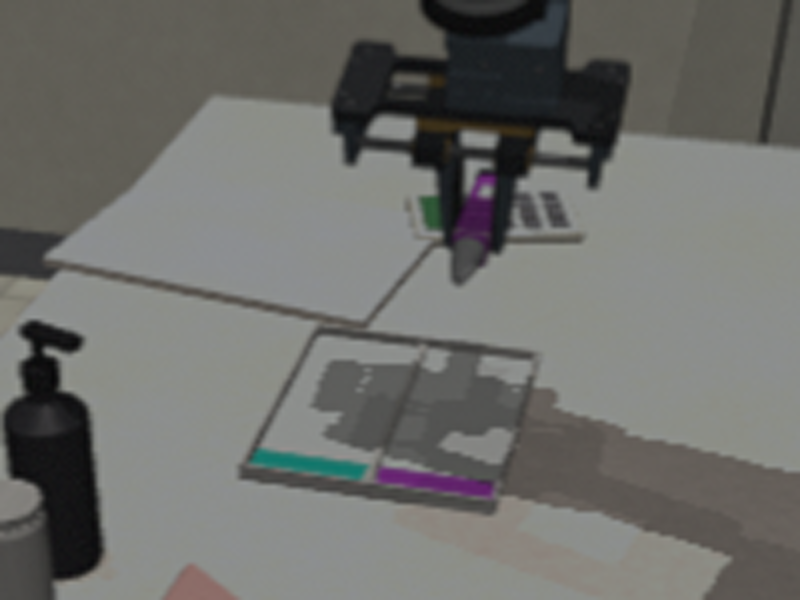

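View pics/f_top.png

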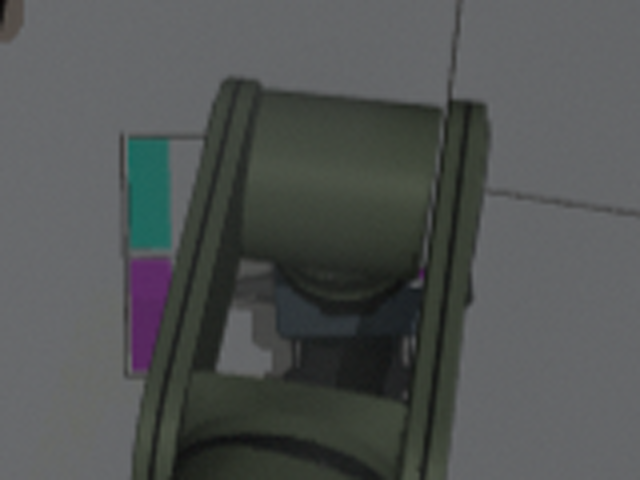

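```bash
cat >> g.py <<'E'
def penpose(Rp,pp,Rt,tcp):
    s=monitor.state(); rel=Rt.inv()*Rp; R=E(s["ee_rot"])*rel; return s["ee_pos"]+E(s["ee_rot"]).apply(Rt.inv().apply(pp-np.array(tcp))),R
def pen_p(): return penpose(Rpen(SY,-35),PEN["p"],E([-159.5,.3,-94.5]),[580,252.5,74.6])
E
python3 - <<'E'
from g import *
from h import proj
from workcell import vision
f=vision.grab_frame("side")
p,R=pen_p(); print(p,R.as_euler("ZYX",degrees=True))
for dp in(-10,-5,0,5,10):
    R2=R*Rn.from_euler("y",dp,degrees=True); print(dp,proj(f,[p+R2.apply([75,0,0]),p+R2.apply([-75,-12,12]),p+R2.apply([-75,12,12])]).round(1).tolist())
E
```

```text
[ 569.15257518 -266.98644969  155.84618049] [90.45976112  1.2742849  -1.26124452]
-10 [[292.1, 121.5], [297.1, 102.2], [305.3, 103.2]]
-5 [[291.9, 123.9], [297.2, 100.1], [305.5, 101.0]]
0 [[291.7, 126.3], [297.4, 98.0], [305.7, 99.0]]
5 [[291.6, 128.5], [297.5, 96.1], [305.8, 97.0]]
10 [[291.5, 130.6], [297.5, 94.2], [305.9, 95.1]]
```

```bash
python3 -m creep '0 0 0 0 0 0 0.9;0 0 0 0 0 0 0.9'
python3 - <<'E'
from g import *
from h import proj,up,S
from workcell import vision
import cv2
f=vision.grab_frame("side"); go(*place_p(60))
p,R=pen_p(); print(p,R.as_euler("ZYX",degrees=True))
o=up(f["img"])
P=[R.apply(v)+p for v in [(-75,-12,12),(-75,12,12),(35,12,12),(35,-12,12),(-75,-12,12),(-75,-12,-12),(35,-12,-12),(35,-12,12)]]+[p+R.apply([75,0,0])]
cv2.polylines(o,[np.int32((proj(f,P)+.5)*S)],False,(255,255,0),1)
cv2.imwrite("pics/g1.png",o[75*S:175*S,240*S:340*S,::-1])
E
```

```text
time_s: 8.48
ee_pos: [570.2, -267.3, 156.1]
ee_rot: [164.2, -1.4, 0.2]
force: [0.5, 1.1, 0.7]
gripper_width: 23.9
off in pen frame [-0.1  0.9 -4.4]
t 8.5333 pos [ 570.5 -267.5  156.5] rot [164.2  -1.5   0.3] w 24.2 F [ 0.5  0.3 -1.6] q [-19.  22.  94. -17.  58. -10.]
d cm [-0.51  1.54 -8.5 ] rotvec [ 0.023  0.031 -0.002] min rows 3.0
[ 571.25004609 -267.24857531  160.99731829] [90.31270085  1.31688392 -1.77282627]
```

View pics/g1.png

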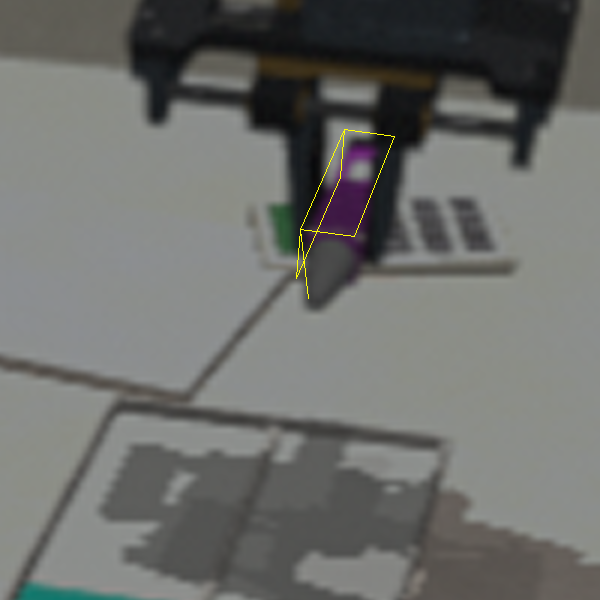

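```bash
python3 -m creep '-0.2 0.5 -2.8 0.011 0.015 0 0.9;-0.2 0.5 -2.8 0.011 0.015 0 0.9;-0.1 0.5 -2.8 0 0 0 0.9;0 0 -1 0 0 0 0.9;0 0 -1 0 0 0 0.9;0 0 0 0 0 0 0.9;0 0 0 0 0 0 0.9'; python3 -c 'from g import *;go(*place_p(5))'
```

```text
time_s: 9.12
ee_pos: [571.9, -255.0, 61.6]
ee_rot: [165.1, -1.1, -0.0]
force: [1.0, -0.3, -0.7]
gripper_width: 24.0
off in pen frame [-0.1  0.9 -4.4]
t 9.1167 pos [ 571.9 -255.    61.6] rot [165.1  -1.1  -0. ] w 24.0 F [ 1.  -0.3 -0.7] q [-18.  28. 100. -19.  48.  -5.]
d cm [-0.65  0.29 -4.5 ] rotvec [0.006 0.024 0.002] min rows 2.0
```

```bash
python3 -m creep '-0.3 0.15 -1.2 0.006 0.012 0 0.9;-0.3 0.15 -1.2 0 0.012 0 0.9;-0.1 0 -1.2 0 0 0 0.9;0 0 0 0 0 0 0.9;0 0 0 0 0 0 0.9'; python3 -c 'from g import *;go(*place_p(5))'
```

```text
time_s: 9.53
ee_pos: [567.3, -253.4, 27.2]
ee_rot: [165.4, -0.0, -0.1]
force: [0.3, 0.5, -0.7]
gripper_width: 24.3
off in pen frame [-0.1  0.9 -4.4]
t 9.5333 pos [ 567.3 -253.4   27.2] rot [ 1.654e+02 -0.000e+00 -1.000e-01] w 24.3 F [ 0.3  0.5 -0.7] q [-18.  30. 102. -20.  45.  -4.]
d cm [-0.19  0.13 -1.06] rotvec [0.002 0.005 0.003] min rows 1.0
```

Check with the side picture before the last descent.

```bash
python3 - <<'E'
from workcell import vision
import cv2
f=vision.grab_frame("side")["img"][100:200,230:330,::-1]; cv2.imwrite("pics/g2.png",cv2.resize(f,None,fx=6,fy=6,interpolation=cv2.INTER_CUBIC))
E
python3 -m creep '-0.1 0.1 -0.5 0 0.004 0.003 0.9;-0.1 0 -0.5 0 0 0 0.9;0 0 0 0 0 0 0.9'; python3 -c 'from g import *;go(*place_p(0))'
```

```text
time_s: 9.83
ee_pos: [565.8, -252.5, 17.6]
ee_rot: [165.3, 0.1, 0.1]
force: [-0.6, 0.1, -0.5]
gripper_width: 24.0
off in pen frame [-0.1  0.9 -4.4]
t 9.8333 pos [ 565.8 -252.5   17.6] rot [1.653e+02 1.000e-01 1.000e-01] w 24.0 F [-0.6  0.1 -0.5] q [-18.  31. 102. -20.  44.  -3.]
d cm [-0.04  0.04 -0.6 ] rotvec [ 0.003  0.003 -0.   ] min rows 1.0
```

View pics/g2.png

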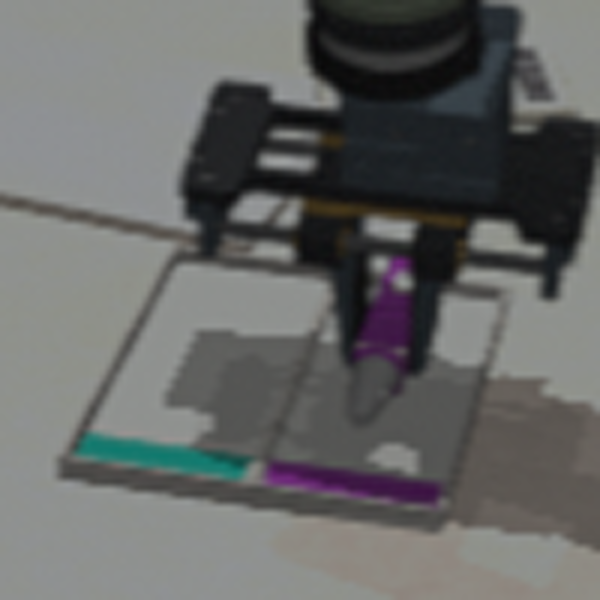

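```bash
python3 -m creep '0 0 -0.3 0 0 0 0.9;0 0 -0.1 0 0 0 0.9;0 0 0 0 0 0 0.9'; python3 -m creep '0 0 -0.15 0 0 0 0.9;0 0 0 0 0 0 0.9';  python3 -m creep '0 0 -0.15 0 0 0 0.9;0 0 0 0 0 0 0.9'
```

```text
time_s: 10.08
ee_pos: [566.1, -252.6, 13.5]
ee_rot: [165.3, 0.1, 0.1]
force: [-0.8, -0.8, -1.0]
gripper_width: 23.8
time_s: 10.25
ee_pos: [566.2, -252.6, 12.0]
ee_rot: [165.3, 0.1, 0.1]
force: [0.4, -0.0, -1.1]
gripper_width: 23.7
time_s: 10.42
ee_pos: [566.4, -252.7, 10.5]
ee_rot: [165.3, 0.1, 0.1]
force: [0.7, 0.6, -2.3]
gripper_width: 23.8
```

```bash
python3 -m creep '0 0 -0.1 0 0 0 0.9;0 0 0 0 0 0 0.9'; python3 -m creep '0 0 -0.1 0 0 0 0.9;0 0 0 0 0 0 0.9'
```

```text
time_s: 10.58
ee_pos: [566.7, -252.8, 10.0]
ee_rot: [165.3, 0.0, 0.1]
force: [-0.5, -0.4, -0.4]
gripper_width: 23.7
time_s: 10.75
ee_pos: [567.0, -253.0, 10.1]
ee_rot: [165.2, -0.0, 0.1]
force: [0.8, 0.2, -1.7]
gripper_width: 24.2
```

```bash
python3 -m creep '0 0 -0.2 0 0 0 0.9;0 0 -0.1 0 0 0 0.9';python3 -c 'from g import *;print(monitor.state()["torque"])'
python3 - <<'E'
from workcell import vision
import cv2
f=vision.grab_frame("side")["img"][120:200,235:335,::-1]; cv2.imwrite("pics/g3.png",cv2.resize(f,None,fx=7,fy=7,interpolation=cv2.INTER_CUBIC))
E
```

```text
time_s: 10.92
ee_pos: [567.2, -253.1, 9.7]
ee_rot: [165.1, -0.1, 0.1]
force: [-2.4, 2.5, 4.1]
gripper_width: 23.5
[ 0.41721891  0.46438274 -0.01785871]
```

View pics/g3.png

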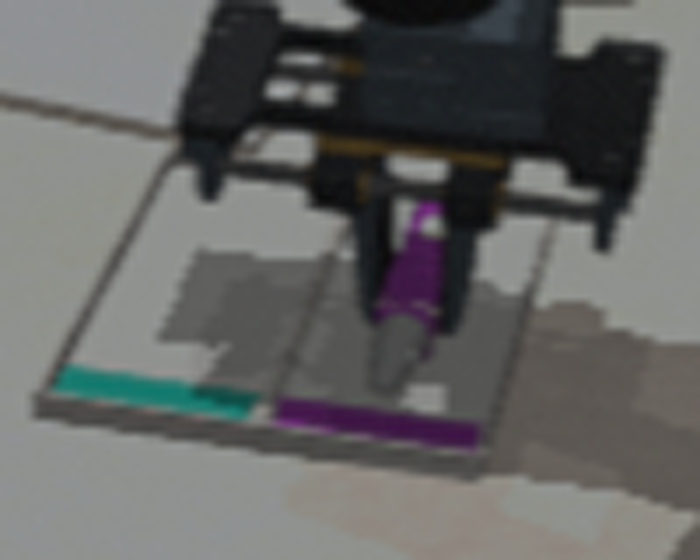

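```bash
python3 -m creep '0 0 0 0 0 0 0.4;0 0 0 0 0 0 0.3;0 0 0 0 0 0 0.15;0 0 0 0 0 0 0.05;0 0 0 0 0 0 0.05;0 0 0 0 0 0 0.05'; python3 -c 'from g import *;print(E(monitor.state()["ee_rot"]).as_matrix()[:,2])'
```

```text
time_s: 11.47
ee_pos: [567.5, -253.3, 9.3]
ee_rot: [165.1, -0.1, 0.1]
force: [-0.5, -0.0, -0.3]
gripper_width: 43.5
[ 0.00278198 -0.25664416 -0.96650196]
```

```bash
python3 -m creep '0 0.25 1 0 0 0 0.05;0 0.5 2 0 0 0 0.05;0 0.75 3 0 0 0 0.05;0 0.5 3.5 0 0 0 0.05;-1 1.5 3.5 0 0 0 -0.3;-1 3 3.5 0 0 0 -0.3;-1 4 2 0 0 0 -0.3;-1 4 0 0 0 0.05 -0.3;-1 4 0 0.06 0 0.12 -0.3;0 4 0 0.06 0 0.12 -0.3;0 4 0 0.06 0 0.12 -0.3;0 4 0 0 0 0.12 -0.3'
python3 - <<'E'
from g import *
from workcell import vision
import cv2
go(grasp("t",110),T["stand_t"])
for n,c in(("side",(slice(120,200),slice(225,325))),("top",(slice(150,235),slice(305,405)))):
    a=vision.grab_frame(n)["img"][c][...,::-1]; cv2.imwrite(f"pics/h_{n}.png",cv2.resize(a,None,fx=6,fy=6,interpolation=cv2.INTER_CUBIC))
E
```

```text
time_s: 12.47
ee_pos: [514.9, 50.1, 203.1]
ee_rot: [174.6, -2.7, 29.0]
force: [1.0, -1.0, 0.0]
gripper_width: 59.3
t 12.4667 pos [514.9  50.1 203.1] rot [174.6  -2.7  29. ] w 59.3 F [ 1. -1.  0.] q [  7.  11. 101.  -4.  63. -20.]
d cm [-0.48 11.93 -3.56] rotvec [-0.332 -0.426  0.949] min rows 9.0
```

View pics/h_top.png

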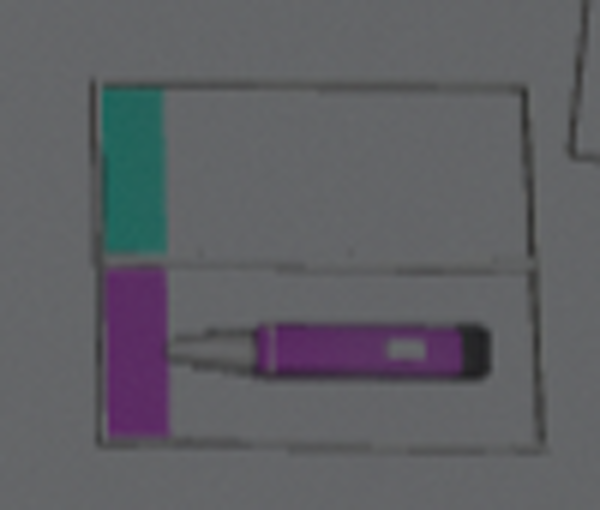

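View pics/h_side.png

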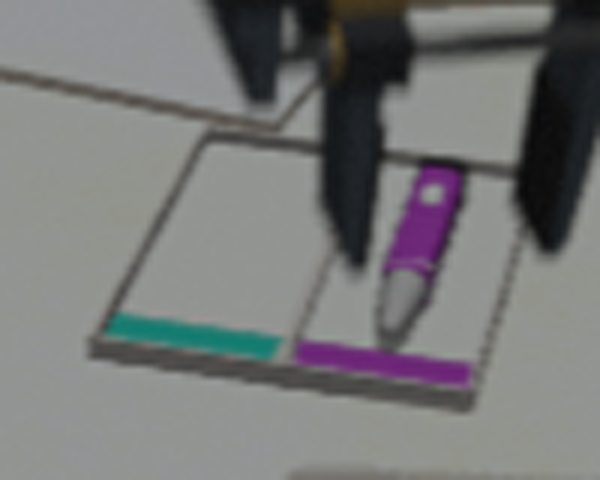

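```bash
python3 -m creep '0 1.2 0 -0.033 -0.043 0.095 -0.3;0 1.2 0 -0.033 -0.043 0.095 -0.3;0 1.2 0 -0.033 -0.043 0.095 -0.3;0 1.2 0 -0.033 -0.043 0.095 -0.3;0 1.2 0 -0.033 -0.043 0.095 -0.3;0 1.2 0 -0.033 -0.043 0.095 -0.3;0 1.2 0 -0.033 -0.043 0.095 -0.3;0 1.2 0 -0.033 -0.043 0.095 -0.3;0 1.2 0 -0.033 -0.043 0.095 -0.3;0 1 0 -0.033 -0.043 0.095 -0.3;0 0 0 0 0 0 -0.3;0 0 0 0 0 0 -0.3';python3 -c 'from g import *;go(grasp("t",80),T["stand_t"])'
```

```text
time_s: 13.57
ee_pos: [515.3, 173.7, 209.9]
ee_rot: [143.3, 0.4, 88.0]
force: [-0.1, -1.0, 0.3]
gripper_width: 59.3
t 13.5667 pos [515.3 173.7 209.9] rot [143.3   0.4  88. ] w 59.3 F [-0.1 -1.   0.3] q [ 28.   3. 121. -39.  29. -30.]
d cm [ 1.19 -0.57 -6.7 ] rotvec [ 0.009  0.029 -0.046] min rows 2.0
```

```bash
python3 -m creep '0.4 -0.2 -2 0.009 0.029 -0.046 -0.3;0.4 -0.2 -2 0 0 0 -0.3;0.3 -0.1 -2 0 0 0 -0.3;0 0 0 0 0 0 -0.3;0 0 0 0 0 0 -0.3';python3 - <<'E'
from g import *
go(grasp("t",40),T["stand_t"])
from workcell import vision
import cv2
a=vision.grab_frame("side")["img"][150:310,170:330,::-1]; cv2.imwrite("pics/i1.png",cv2.resize(a,None,fx=3.7,fy=3.7,interpolation=cv2.INTER_CUBIC))
E
```

```text
time_s: 13.98
ee_pos: [531.3, 166.0, 153.5]
ee_rot: [144.8, -0.4, 84.3]
force: [0.4, 0.4, -0.4]
gripper_width: 59.2
t 13.9833 pos [531.3 166.  153.5] rot [144.8  -0.4  84.3] w 59.2 F [ 0.4  0.4 -0.4] q [ 27.   9. 123. -47.  24. -18.]
d cm [ 1.88  0.02 -4.33] rotvec [-0.007  0.005  0.019] min rows 2.0
```

View pics/i1.png

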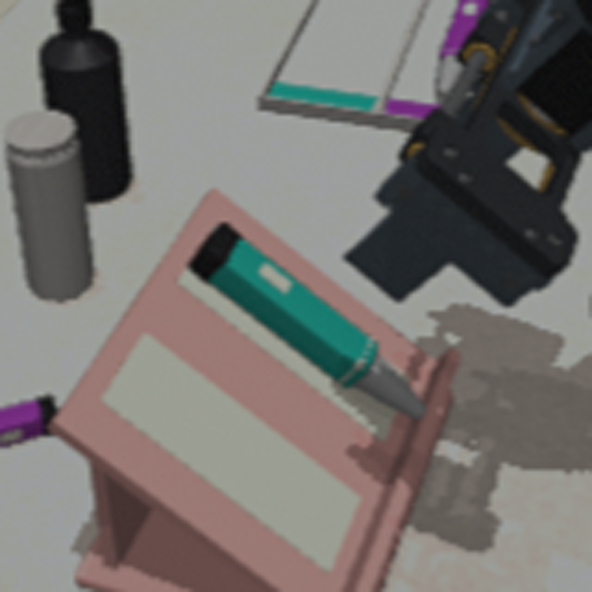

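```bash
sed -i 's/\[SY,-35\],degrees=True)\*Rn.from_euler("ZX",\[90/[SY,-25],degrees=True)*Rn.from_euler("ZX",[90/' g.py; python3 -c 'from g import *;go(grasp("t",60),T["stand_t"]);go(grasp("t",40),T["stand_t"])'
```

```text
t 14.0333 pos [531.2 166.  153.6] rot [144.8  -0.4  84.3] w 59.3 F [-0.  -0.1 -0.2] q [ 27.   9. 123. -47.  24. -18.]
d cm [ 1.65  0.04 -2.18] rotvec [0.009 0.179 0.02 ] min rows 2.0
t 14.0333 pos [531.2 166.  153.6] rot [144.8  -0.4  84.3] w 59.3 F [-0.  -0.1 -0.2] q [ 27.   9. 123. -47.  24. -18.]
d cm [ 2.49 -0.03 -4.  ] rotvec [0.009 0.179 0.02 ] min rows 2.0
```

```bash
python3 -m creep '0.8 0 -0.5 0.005 0.09 0.01 -0.3;0.8 0 -0.5 0.005 0.09 0.01 -0.3;0.4 0 -1.1 0 0 0 -0.3;0.4 0 -1.1 0 0 0 -0.3;0 0 0 0 0 0 -0.3';python3 -c 'from g import *;go(grasp("t",-6),T["stand_t"])'
```

```text
time_s: 14.45
ee_pos: [554.2, 164.0, 130.1]
ee_rot: [151.1, -0.2, 84.4]
force: [0.3, 0.6, 0.8]
gripper_width: 59.4
t 14.45 pos [554.2 164.  130.1] rot [151.1  -0.2  84.4] w 59.4 F [0.3 0.6 0.8] q [ 23.  13. 118. -31.  26. -36.]
d cm [ 2.13  0.01 -5.82] rotvec [0.003 0.069 0.018] min rows 2.0
```

```bash
python3 -m creep '0.4 0 -1.1 0.003 0.05 0.015 -0.3;0.4 0 -1.1 0 0.019 0 -0.3;0.4 0 -1 0 0 0 -0.3;0.4 0 -1 0 0 0 -0.3;0 0 0 0 0 0 -0.3';python3 -c 'from g import *;go(grasp("t",-6),T["stand_t"])'
```

```text
time_s: 14.87
ee_pos: [569.8, 163.4, 86.6]
ee_rot: [154.9, 0.0, 85.1]
force: [-0.2, 0.2, -0.8]
gripper_width: 59.4
t 14.8667 pos [569.8 163.4  86.6] rot [154.9   0.   85.1] w 59.4 F [-0.2  0.2 -0.8] q [ 21.  18. 117. -26.  25. -42.]
d cm [ 0.58  0.07 -1.46] rotvec [0.001 0.002 0.006] min rows 1.0
```

```bash
python3 -m creep '0.3 0.05 -0.8 0 0 0.005 -0.3;0.3 0 -0.6 0 0 0 -0.3;0 0 0 0 0 0 -0.3' ; python3 -m creep '0 0 0 0 0 0 0.9;0 0 0 0 0 0 0.9;0 0 0 0 0 0 0.9;0 0 0 0 0 0 0.9;0 0 0 0 0 0 0.9;0 0 0 0 0 0 0.9' 20;python3 -c 'from g import *;go(grasp("t",-6),T["stand_t"])'
```

```text
time_s: 15.12
ee_pos: [575.3, 164.0, 71.9]
ee_rot: [154.8, 0.0, 85.4]
force: [-5.7, -2.3, 10.7]
gripper_width: 58.9
time_s: 15.62
ee_pos: [575.5, 165.6, 72.3]
ee_rot: [154.6, -0.1, 85.5]
force: [-1.3, 1.1, 2.4]
gripper_width: 23.8
t 15.6167 pos [575.5 165.6  72.3] rot [ 1.546e+02 -1.000e-01  8.550e+01] w 23.8 F [-1.3  1.1  2.4] q [ 21.  20. 117. -29.  22. -40.]
d cm [-0.   -0.15 -0.03] rotvec [-0.001  0.007 -0.002] min rows 1.0
```

```bash
python3 -m creep '-0.3 0 0.6 0 0 0 0.9;-0.6 0 1.2 0 0 0 0.9;-0.6 0 2 0 0 0 0.9;-0.5 0 2.5 0 0 0 0.9;-0.5 -0.5 3 0 0 0 0.9;0 -1 3 0 0.05 -0.03 0.9;0 -2 3 0 0.08 -0.06 0.9;0 -2 2 0 0.08 -0.08 0.9' 30
cat >> g.py <<'E'
AT=(Rpen(180+SY,35),PEN["t"],E([154.6,-.1,85.5]),[575.5,165.6,72.3])
def place_t(dz=0): return place(*AT,[656.3,-252,16+dz],90.2)
def pen_t(): return penpose(*AT)
E
python3 - <<'E'
from g import *
go(*place_t(100))
from workcell import vision
import cv2
a=vision.grab_frame("side")["img"][20:320,100:400,::-1]; cv2.imwrite("pics/j1.png",cv2.resize(a,None,fx=2,fy=2))
E
```

```text
time_s: 16.28
ee_pos: [533.2, 107.5, 241.5]
ee_rot: [168.7, 2.4, 76.1]
force: [1.5, -0.7, -1.2]
gripper_width: 23.7
off in pen frame [ 1.  -1.5 -5.5]
t 16.2833 pos [533.2 107.5 241.5] rot [168.7   2.4  76.1] w 23.7 F [ 1.5 -0.7 -1.2] q [ 15.  10.  98.  -8.  63. -58.]
d cm [ 12.46 -35.85 -13.11] rotvec [ 0.338  0.206 -1.316] min rows 12.0
```

View pics/j1.png

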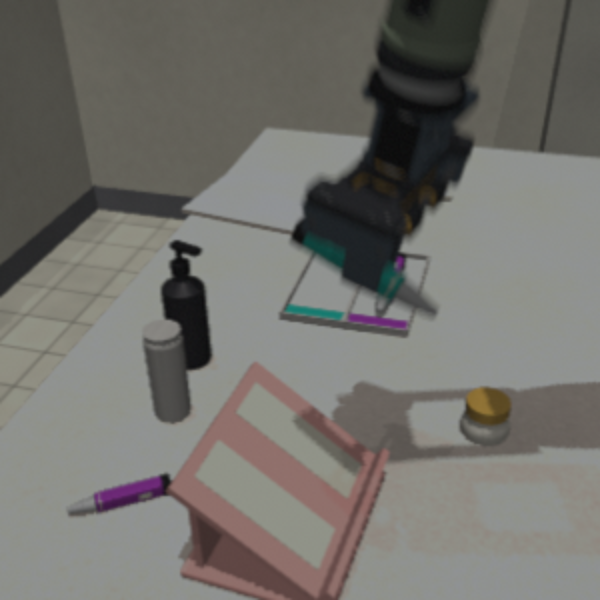

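```bash
python3 -m creep '0 -3.9 0.3 0.028 0.017 -0.11 0.9;0 -3.9 0.3 0.028 0.017 -0.11 0.9;0 -3.9 0 0.028 0.017 -0.11 0.9;0 -3.9 0 0.028 0.017 -0.11 0.9;0 -3.9 0 0.028 0.017 -0.11 0.9;0 -3.9 0 0.028 0.017 -0.11 0.9;0 -3.5 0 0.028 0.017 -0.11 0.9;1 -3 0 0.028 0.017 -0.11 0.9;2 -3 0 0.028 0.017 -0.11 0.9;3 -2 0 0.028 0.017 -0.11 0.9;3 -1 -1 0.028 0.017 -0.11 0.9;2 0 -2 0.028 0.017 -0.11 0.9'; python3 -c 'from g import *;go(*place_t(80))'
```

```text
time_s: 17.33
ee_pos: [644.5, -268.8, 226.6]
ee_rot: [-170.4, -0.3, -3.9]
force: [0.2, 0.6, -1.6]
gripper_width: 23.6
off in pen frame [ 1.  -1.5 -5.5]
t 17.3333 pos [ 644.5 -268.8  226.6] rot [-170.4   -0.3   -3.9] w 23.6 F [ 0.2  0.6 -1.6] q [-28.  31.  67.   9.  85. -25.]
d cm [  1.33   1.78 -13.62] rotvec [0.001 0.002 0.071] min rows 4.0
```

```bash
python3 -m creep '0.4 0.4 -2.5 0 0 0.035 0.9;0.4 0.4 -2.5 0 0 0.035 0.9;0.3 0.4 -2.5 0 0 0 0.9;0.2 0.4 -2 0 0 0 0.9;0 0 -1 0 0 0 0.9;0 0 0 0 0 0 0.9;0 0 0 0 0 0 0.9'
python3 - <<'E'
from g import *
from h import proj,up,S
from workcell import vision
import cv2
f=vision.grab_frame("side"); go(*place_t(20))
p,R=pen_t(); print(p,R.as_euler("ZYX",degrees=True))
o=up(f["img"])
P=[R.apply(v)+p for v in [(-75,-12,12),(-75,12,12),(35,12,12),(35,-12,12),(-75,-12,12),(-75,-12,-12),(35,-12,-12),(35,-12,12)]]+[p+R.apply([75,0,0])]
cv2.polylines(o,[np.int32((proj(f,P)+.5)*S)],False,(255,255,0),1)
cv2.imwrite("pics/k1.png",o[90*S:190*S,225*S:325*S,::-1])
E
```

```text
time_s: 17.92
ee_pos: [657.6, -255.1, 104.9]
ee_rot: [-170.1, 0.4, -0.1]
force: [-0.0, -0.1, -1.4]
gripper_width: 23.6
off in pen frame [ 1.  -1.5 -5.5]
t 17.9667 pos [ 657.5 -255.3  105.1] rot [-1.701e+02  4.000e-01 -1.000e-01] w 24.0 F [-0.3 -0.2 -1.7] q [-26.  37.  75.   9.  73. -29.]
d cm [ 0.03  0.42 -7.46] rotvec [-0.004 -0.01   0.005] min rows 2.0
[ 656.09654026 -256.24938964  110.64658952] [89.90090041 -0.25471728  0.56735924]
```

View pics/k1.png

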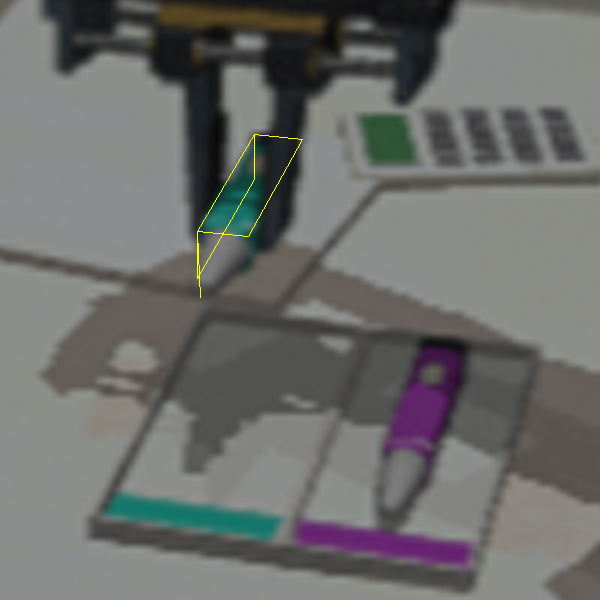

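```bash
python3 -m creep '0 0.2 -2.5 -0.004 -0.01 0.005 0.9;0 0.2 -2.5 0 0 0 0.9;0 0 -2 0 0 0 0.9;0 0 0 0 0 0 0.9;0 0 0 0 0 0 0.9'; python3 -c 'from g import *;go(*place_t(3))'
```

```text
time_s: 18.38
ee_pos: [662.6, -254.9, 44.4]
ee_rot: [-170.9, -1.2, 0.2]
force: [0.3, 0.3, -0.4]
gripper_width: 23.8
off in pen frame [ 1.  -1.5 -5.5]
t 18.3833 pos [ 662.6 -254.9   44.4] rot [-170.9   -1.2    0.2] w 23.8 F [ 0.3  0.3 -0.4] q [-26.  39.  80.  10.  64. -31.]
d cm [-0.48  0.38 -3.1 ] rotvec [0.009 0.019 0.001] min rows 1.0
```

```bash
python3 -m creep '-0.2 0.2 -0.8 0.009 0.019 0 0.9;-0.2 0.2 -0.8 0 0 0 0.9;-0.1 0 -0.8 0 0 0 0.9;0 0 0 0 0 0 0.9;0 0 0 0 0 0 0.9'; python3 -c 'from g import *;go(*place_t(0))'
```

```text
time_s: 18.8
ee_pos: [660.7, -252.7, 25.6]
ee_rot: [-170.6, -0.6, 0.1]
force: [0.2, 0.2, -1.0]
gripper_width: 23.9
off in pen frame [ 1.  -1.5 -5.5]
t 18.8 pos [ 660.7 -252.7   25.6] rot [-1.706e+02 -6.000e-01  1.000e-01] w 23.9 F [ 0.2  0.2 -1. ] q [-26.  40.  81.  10.  63. -31.]
d cm [-0.29  0.17 -1.52] rotvec [0.004 0.008 0.002] min rows 1.0
```

```bash
python3 -m creep '-0.2 0.1 -0.5 0.004 0.009 0 0.9;-0.2 0.1 -0.5 0 0.004 0 0.9;0 0 0 0 0 0 0.9'; python3 -m creep '0 0 -0.2 0 0 0 0.9;0 0 0 0 0 0 0.9';  python3 -m creep '0 0 -0.2 0 0 0 0.9;0 0 0 0 0 0 0.9'
```

```text
time_s: 19.05
ee_pos: [656.8, -250.8, 15.6]
ee_rot: [-170.4, 0.1, 0.1]
force: [-0.8, 0.2, -2.0]
gripper_width: 23.3
time_s: 19.22
ee_pos: [656.6, -250.6, 13.1]
ee_rot: [-170.4, 0.2, 0.1]
force: [0.1, 0.0, -1.2]
gripper_width: 24.0
time_s: 19.38
ee_pos: [656.7, -250.6, 10.9]
ee_rot: [-170.4, 0.1, 0.1]
force: [0.1, 0.2, -1.0]
gripper_width: 23.5
```

```bash
python3 -m creep '0 0 -0.15 0 0 0 0.9;0 0 0 0 0 0 0.9';  python3 -m creep '0 0 -0.15 0 0 0 0.9;0 0 0 0 0 0 0.9'
```

```text
time_s: 19.55
ee_pos: [656.9, -250.7, 9.4]
ee_rot: [-170.4, 0.1, 0.1]
force: [0.2, 0.4, -1.7]
gripper_width: 23.5
time_s: 19.72
ee_pos: [656.9, -250.7, 7.9]
ee_rot: [-170.4, 0.1, 0.1]
force: [0.2, -0.1, -0.8]
gripper_width: 23.9
```

```bash
python3 -m creep '0 0 -0.1 0 0 0 0.9;0 0 0 0 0 0 0.9';  python3 -m creep '0 0 -0.1 0 0 0 0.9;0 0 0 0 0 0 0.9'
```

```text
time_s: 19.88
ee_pos: [657.2, -250.8, 7.2]
ee_rot: [-170.4, 0.1, 0.1]
force: [-0.7, 0.0, -1.4]
gripper_width: 23.5
time_s: 20.05
ee_pos: [657.4, -250.9, 7.2]
ee_rot: [-170.4, 0.0, 0.1]
force: [-0.1, -1.2, -1.0]
gripper_width: 23.9
```

```bash
python3 -m creep '0 0 -0.15 0 0 0 0.9;0 0 0 0 0 0 0.9'
python3 - <<'E'
from workcell import vision
import cv2
f=vision.grab_frame("side")["img"][110:200,225:325,::-1]; cv2.imwrite("pics/l1.png",cv2.resize(f,None,fx=6,fy=6,interpolation=cv2.INTER_CUBIC))
E
```

```text
time_s: 20.22
ee_pos: [657.6, -251.1, 7.3]
ee_rot: [-170.4, -0.0, 0.1]
force: [-0.0, 0.6, -2.0]
gripper_width: 23.6
```

View pics/l1.png

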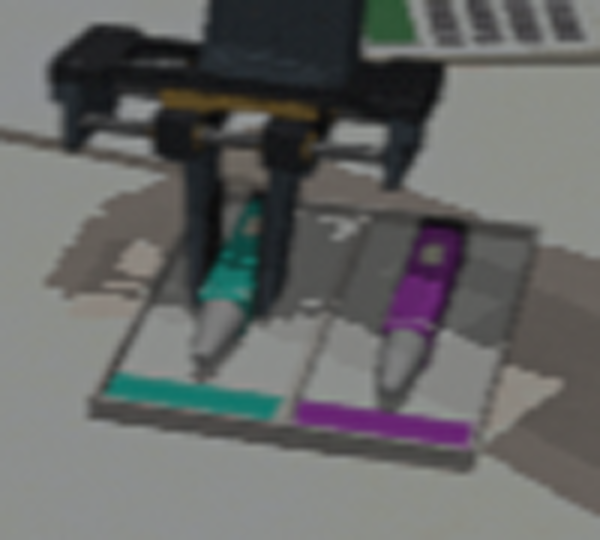

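```bash
python3 -m creep '0 0 -0.2 0 0 0 0.9;0 0 -0.1 0 0 0 0.9'
```

```text
time_s: 20.43
ee_pos: [657.9, -251.2, 6.9]
ee_rot: [-170.4, -0.1, 0.1]
force: [-1.9, 1.1, 2.4]
gripper_width: 23.5
```

Contact confirmed (z stalls, upward force); releasing.

```bash
python3 -m creep '0 0 0 0 0 0 0.4;0 0 0 0 0 0 0.3;0 0 0 0 0 0 0.15;0 0 0 0 0 0 0.05;0 0 0 0 0 0 0.05;0 0 0 0 0 0 0.05'; python3 -c 'from g import *;print(E(monitor.state()["ee_rot"]).as_matrix()[:,2])'
```

```text
time_s: 20.93
ee_pos: [659.5, -251.5, 7.0]
ee_rot: [-170.5, -0.3, 0.1]
force: [-0.1, 0.5, 2.1]
gripper_width: 42.9
[ 0.00479394  0.16525349 -0.98623947]
```

```bash
python3 -m creep '0 -0.16 1 0 0 0 0.05;0 -0.3 2 0 0 0 0.05;0 -0.5 3 0 0 0 0.05;0 -0.3 3.5 0 0 0 0.05;0 0 3.5 0 0 0 0;0 0 3.5 0 0 0 0;-3 0 3 0 0 0 0;-4 0 2 0 0 0 0;-4 0 0 0 0 0 0;-4 1 0 0 0 0 0;-4 2 0 0 0 0 0;-3 2 0 0 0 0 0'
python3 - <<'E'
from workcell import vision
import cv2
for n,c in(("side",(slice(110,300),slice(150,350))),("top",(slice(110,290),slice(160,410)))):
    a=vision.grab_frame(n)["img"][c][...,::-1]; cv2.imwrite(f"pics/m_{n}.png",cv2.resize(a,None,fx=3.2,fy=3.2,interpolation=cv2.INTER_CUBIC))
E
```

```text
time_s: 21.93
ee_pos: [437.1, -216.7, 228.5]
ee_rot: [-170.8, -0.1, 0.2]
force: [-0.1, -0.0, 0.4]
gripper_width: 45.7
```

View pics/m_top.png

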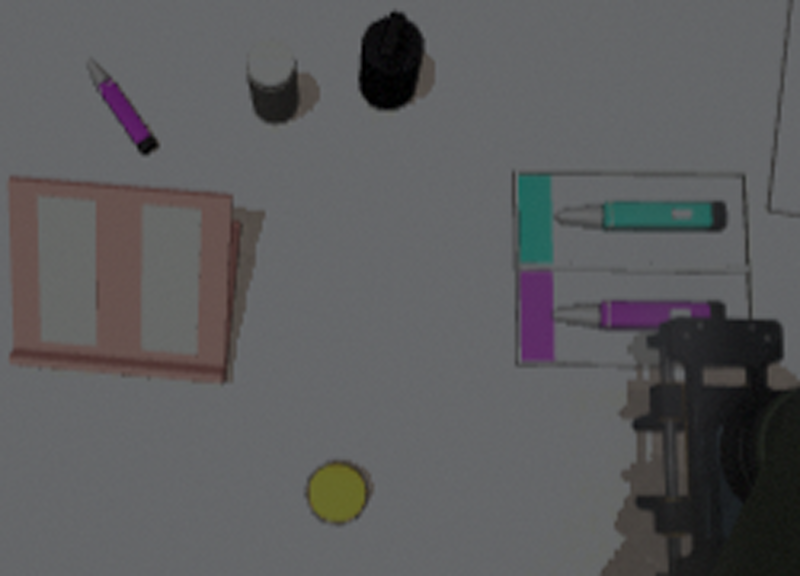

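View pics/m_side.png

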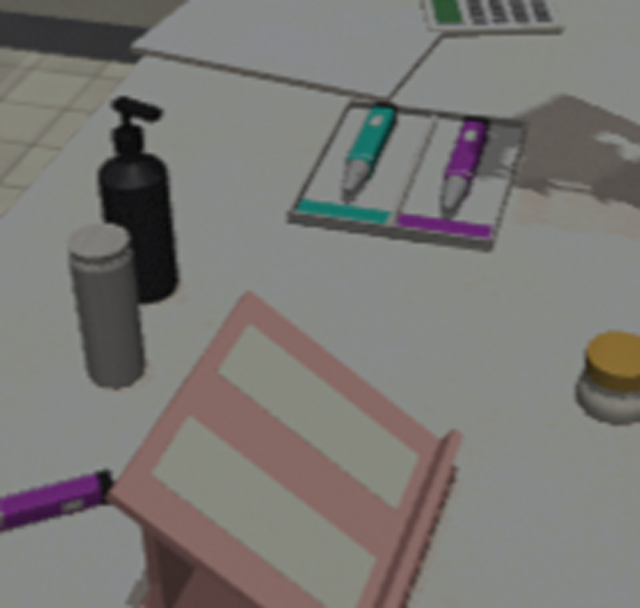

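```bash
python3 -m creep '0 0 0 0 0 0 0;0 0 0 0 0 0 0;0 0 0 0 0 0 0;0 0 0 0 0 0 0'; python3 -c 'from workcell import job;print(job.job_done())'
```

```text
time_s: 22.37
ee_pos: [435.2, -214.9, 230.7]
ee_rot: [-170.8, -0.1, 0.2]
force: [-0.1, 0.3, -0.2]
gripper_width: 45.5
the job is handed in; nothing more can be done
None
```

Both handpieces are in the tray, each lying flat in the middle of its own colour's lane and straight along it. Both steel noses point to the coloured end. I took the large purple one from the stand and left the two small look-alikes alone. I lowered each handpiece to the tray floor, let go of it, and handed the job in at about 22.4 s with the arm clear.

**Last checks:** The final top and side pictures show both handpieces in place. The bottle, jar and can are still standing, with no visible shift.

**What did not go to plan:**
- **Steeper grip not possible:** gripping square to the slope brought the last joint to its limit on the purple handpiece and neared the wrist's limits on the teal one. I tilted the gripper 20° and 25° instead of 35° and made up the difference when placing.
- **Light touch on the stand:** a fingertip pressed the stand's face with about 12 N as I reached for the teal handpiece.
- **Contact height:** both handpieces met the tray floor a few millimetres lower than my camera estimate. I judged the set-down by the arm stalling and a small upward force of 2 to 4 N.
- **Tray position:** the two cameras disagreed by about 5 mm on where the tray lay along its length. I went by the top camera, and the final picture fits it.

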